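Set the guarded thermostat of the soap melter

TASK

Set the soap melter's thermostat: its dial sits down in the lipped well of the grey box and is locked unless it is pressed in, so reach in, feel for the dial face, press it in gently against its spring, and while it is in push the orange fin round until it points at the green mark on the rim. Then let the dial come up, do not lean hard on the thermostat or squeeze it, and leave the mug, the tealights and the little house where they stand.

Things in the scene. Friction and masses are not known exactly. Their poses are not given: they have to be found in the camera images.
- thermostat: Grey box, 140x140x72 mm, screwed down. Origin: centre of its underside on the table; z up; x points from the well's axis to the green mark. On top an aluminium ring, top 80 mm up, outer diameter 132 mm, opening 100 mm, overhangs a 106 mm well. In it a black flat dial, 96 mm across, its face 18 to 38 mm below the ring's top: how deep differs each time and is not reported, so feel for it.
- well_mouth (a point): Centre of the ring's opening, level with its top, on the dial's axis. Unpressed, the dial is locked by teeth every 10 degrees. Pressed straight down its face yields (6 N to start, 11 N at the end 6.5 mm lower); from 4.5 mm down it turns freely; let up, it clicks into the nearest tooth gap. Closed fingers 20 to 28 mm off the axis can push the fin or drag the face round. Over 30 N on it spoils it.
- green_mark (a point): Middle of the green mark on top of the ring (12x7 mm), 57 mm from the dial's axis along the thermostat's x. The fin must point at it.
- dial (a joint): Angle of the dial's orange fin, rad: 0 when it points at the green mark, growing anticlockwise from above. Starts between about 1.0 and 2.4, so turn it clockwise; stops at -0.7 and 2.8. The fin is radial, 10 mm thick, stands 14 mm above the dial face and runs from the hub (18 mm across, on the axis) out to 44 mm from the axis.
- white_mug: White mug, 74x105x83 mm, loose bystander. Origin: centre of its underside.
- tealight_a: Tealight, 38 mm across, 20 mm high, loose bystander. Origin: centre of its underside.
- tealight_b: Another tealight of the same kind, loose bystander. Origin: centre of its underside.
- little_house: White ceramic house, 45x52x110 mm, loose bystander. Origin: centre of its underside.

How it is judged:
By the outcome, as a careful person would: the job done as asked, in the order asked, and still so for the second after the job is handed in, with the robot touching nothing.
It also fails if it takes over 38 s, if anything falls off the work surface, if the arm or the gripper's body presses on something with over 40 N, if the wrist force passes 120 N, or if a joint passes its speed limit or range.

ROBOT

A 6-joint arm with a two-finger parallel gripper is mounted at the origin on a cart in front of the work surface, level with it; the furniture and walls round the work are solid. World frame = base frame: x ahead of the robot, y to its left, z up, the work surface at z = 0. Lengths are in m, angles in degrees, forces in N, time in s.
With the tool pointing down it reaches from about 0.4 to 0.825 m from the base axis. Payload 7 kg.
Tool frame: the origin (TCP) lies midway between the tips of the shut fingers; the grasp point (between the pads) lies 19 mm behind it (grip_depth is the distance from the TCP to the grasp point, in m); z points along the fingers, y is the direction in which the jaws open and shut (so a half turn about z gives the same grasp; the last joint's range is limited). The gripper opens to 88 mm and grips with 3 to 60 N. Pads are 19 mm wide; open, the fingers measure 130 mm over their backs; the gripper's body (78 mm by 193 mm) begins 47 mm behind the grasp point.
Start: joints at [92.882, 20.546, 0.682, 0, -70.136, -16.507], TCP at [0.159, 0.656, 0.227] pointing down, gripper open.
Joint ranges: [-176.03, 176.03], [-82.01, 121.73], [-58.28, 71.71], [-173.87, 95.51], [-174.79, -0.11], [-173.66, 173.66]. Speed limits (degrees/s): [136.94, 136.94, 172.46, 180, 180, 180].

INTERFACE

Orientations are given as [roll, pitch, yaw] about the fixed x, y, z axes, in that order (R = Rz(yaw) Ry(pitch) Rx(roll)).
In Python, from plant import * gives the robot as it stands.
- The arm moves only by the shell command python3 -m inch 'ROWS'. ROWS is JSON, a list of rows, each an object of numbers: "ax", "ay", "az": the turn, a rotation vector about the tool's x, y, z in degrees; "dx", "dy", "dz": the shift along the tool's x, y, z in mm; "fingers": the finger opening in mm, from 0 to 87.6. In form: [{"ax": .., "ay": .., "az": .., "dx": .., "dy": .., "dz": .., "fingers": ..}, ...]. A call has 1 to 8 rows; each row is the pose to reach, as a shift and turn from the pose commanded when the call began, along the tool's axes at that moment; what a row does not reach only later rows make up. A row lasts 1/8 s, in which the tool goes at most 62.5 mm and 10.7 degrees, less where a joint would pass 70% of its speed; a pose out of reach is approached as far as the arm can. A call with a gripper value outside its range is refused whole. The fingers move at their own pace and stop on an object; the grip force is fixed at half the most. Time passes only in rows, so rows that repeat a pose let the fingers close. It gives the time, the measured TCP pose, the force and the opening at its end, in the units of the state.
- get_obs(): the state, without advancing time (a new reading comes with each control period).
- snapshot(name): name is "scene" or "top" or "wrist"; returns a dict with "image" (480x640x3 uint8, red, green, blue), "fx", "fy", "cx", "cy" (pixels), "rvec" (rotation vector, rad) and "tvec" (3), from world to camera coordinates, as OpenCV has them. Camera axes: x right, y down, z forward; pixel columns grow to the right and rows downward; lengths in m; the calibration is good to about 2 mm. The wrist camera is an equidistant fisheye: a pixel r from the principal point sees the ray r / f radians off the axis. A picture is of the moment at which its call begins. There is no depth.
- close_job(): hands the job in, once; it reports no verdict.
Trained networks look in the newest picture that a camera, given by its name, has taken for a name from the list of things; names that differ only in an ending like _2 or _b are one class to them, and where a whole thing is asked for, a point or a joint stands for the part that bears it (a point fixed in the world has none). Each returns a list of dicts, best first, with "score" (0 to 1); they miss things now and then, are a little off and sometimes report something else, mostly with a low value. They report only what shows in the picture. A call takes as long as a camera call.
- search_frame(target, camera): "bbox" ([centre column, centre row, width, height] in pixels, round what is visible of it).
- trace(target, camera): "mask" (480x640 bool, what is visible of it) and "bbox" ([centre column, centre row, width, height] in pixels, round what is visible of it).
- landmark_of(target, camera): "position" ([column, row] in pixels: a listed point, or the origin of a listed thing).
The state is a dict: "clock": time; "joint_pos": joint angles; "qvel": joint speeds; "tau": joint torques, N m; "tool_pos": TCP position; "orientation": TCP orientation; "force": force on the tool from outside, world axes, zero at the start; "moment": the same for the moment, N m; "opening": finger opening in m.
Only numpy, scipy, OpenCV 4.12 (cv2) and the standard library are available. Lean on these libraries where they do the work, as an engineer would, in place of code of your own. Each camera call takes 0.05 s, during which the arm holds its last target.

## Working session

There is one attempt and no reset: what is moved stays moved. The work goes in short steps, Python scripts to look and compute and a shell command to move; the robot and the scene stay as the last step left them, time stands still between calls to the robot, and variables do not carry over. Pictures are saved under pics/ and viewed, and the job is handed in when it is done.

```bash
ls; mkdir -p pics; cat > h.py <<'E'
from plant import *
import numpy as np, cv2
def ray(s,px):
    R,_=cv2.Rodrigues(np.array(s["rvec"],float)); t=np.array(s["tvec"],float).ravel()
    return R,t
def topix2world(s,px,z,fish=False):
    R,t=ray(s,px); u=(px[0]-s["cx"])/s["fx"]; v=(px[1]-s["cy"])/s["fy"]
    if fish:
        r=np.hypot(u,v); k=np.sin(r)/max(r,1e-9); d=np.array([u*k,v*k,np.cos(r)])
    else: d=np.array([u,v,1.])
    c=-R.T@t; w=R.T@d
    return c+w*(z-c[2])/w[2]
def save(s,n): cv2.imwrite("pics/"+n,cv2.cvtColor(s["image"],cv2.COLOR_RGB2BGR))
E
python3 - <<'E'
from h import *
o=get_obs(); print(o)
for c in ["top","scene","wrist"]:
    s=snapshot(c); save(s,c+"0.png"); print(c,s["fx"],s["cx"],s["cy"],s["tvec"])
    f=c=="wrist"
    for n,z in [("well_mouth",.08),("green_mark",.08),("thermostat",0),("white_mug",0),("tealight_a",0),("little_house",0)]:
        for r in landmark_of(n,c)[:2]:
            print(c,n,round(r["score"],2),np.round(r["position"],1),np.round(topix2world(s,r["position"],z,f),4))
print(get_obs()["clock"])
E
```

```text
pics
{'clock': 0.0, 'joint_pos': array([ 9.28821104e+01,  2.05904334e+01,  6.33716454e-01, -1.99487312e-02,
       -7.01347587e+01, -1.65054841e+01]), 'qvel': array([-2.53172693e-03,  6.74873593e-02,  3.55850199e-02, -9.69477239e-05,
       -9.65565256e-03,  9.85191415e-02]), 'tau': array([ 7.39320203e-04, -5.82710016e+01,  2.93051237e+01,  6.99691191e+00,
        6.98405929e-03, -1.50035248e-04]), 'tool_pos': array([0.15891652, 0.65552839, 0.22563409]), 'orientation': array([ 1.79906966e+02, -8.01103656e-03, -1.36301609e+01]), 'force': array([0.07809361, 1.07120201, 0.15806709]), 'moment': array([-0.01782545,  0.05079144, -0.01558312]), 'opening': 0.08772179765652613}
top 510.5995434420138 326.1616668717744 239.76098467204577 [-0.21082169  0.4817598   0.82539551]
top well_mouth 0.55 [401.2 201. ] [ 0.544  -0.3317  0.08  ]
top green_mark 0.84 [396.4 167.8] [ 0.602  -0.3248  0.08  ]
top thermostat 0.57 [390.1 212.2] [ 0.5446 -0.3239  0.    ]
top white_mug 0.79 [234.2 164.6] [ 0.6326 -0.0364  0.    ]
top tealight_a 0.95 [306.5 335.2] [ 0.3231 -0.1745  0.    ]
top tealight_a 0.86 [359.3
[... 157 characters left out ...]
scene 595.5331078619889 326.8107026036062 243.48845195156622 [-0.46292406  0.2228423   0.96488507]
scene well_mouth 0.85 [396.  257.2] [ 0.5312 -0.3298  0.08  ]
scene green_mark 0.74 [418.3 241.4] [ 0.5955 -0.3372  0.08  ]
scene thermostat 0.61 [394.4 287.8] [ 0.5371 -0.3282  0.    ]
scene white_mug 0.74 [310.6 211.4] [ 0.6333 -0.0413  0.    ]
scene white_mug 0.47 [397.2 255.2] [ 0.6221 -0.2788  0.    ]
scene tealight_a 0.74 [301.4 337.2] [ 0.3323 -0.2708  0.    ]
scene tealight_a 0.59 [258.  319.3] [ 0.3173 -0.1813  0.    ]
scene little_house 0.93 [344.6 368.9] [ 0.3226 -0.3723  0.    ]
wrist 371.64829954431775 313.99474671818746 243.65882713066628 [ 0.67385532 -0.03432086  0.38961508]
1.05
```

View pics/top0.png

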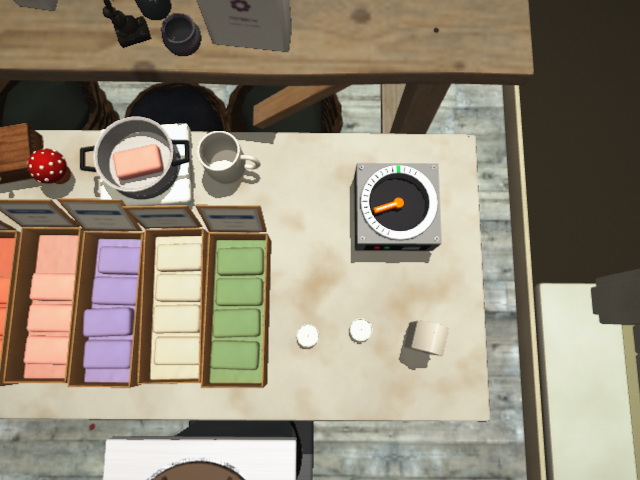

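View pics/scene0.png

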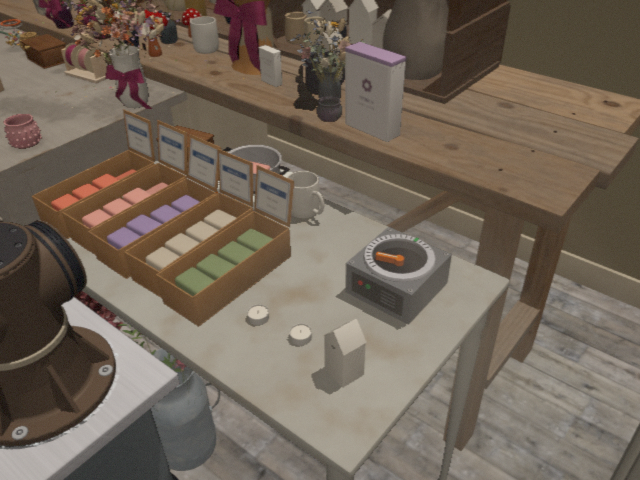

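```bash
python3 - <<'E'
from h import *
import scipy.optimize as so
S={c:snapshot(c) for c in["top","scene"]}
for c,s in S.items():
    im=s["image"].astype(int); r,g,b=im[...,0],im[...,1],im[...,2]
    gm=(g>150)&(r<110)&(b<150)&(g-r>70)
    org=(r>150)&(g<150)&(b<90)&(r-g>60)
    roi=np.zeros(gm.shape,bool)
    if c=="top": roi[155:255,350:445]=1
    else: roi[225:290,350:450]=1
    gm&=roi; org&=roi
    y,x=np.nonzero(gm); print(c,"green",len(x),x.mean(),y.mean(),topix2world(s,(x.mean(),y.mean()),.08))
    # ring outer: bright low-sat pixels
    w=((im.min(2)>135)|gm)&roi
    n,l,st,ce=cv2.connectedComponentsWithStats(w.astype(np.uint8)); k=1+np.argmax(st[1:,4]); w=l==k
    cn=max(cv2.findContours(w.astype(np.uint8),0,1)[0],key=cv2.contourArea)
    P=np.array([topix2world(s,p[0],.08)[:2] for p in cn]);
    f=so.least_squares(lambda q:np.hypot(P[:,0]-q[0],P[:,1]-q[1])-q[2],[.54,-.33,.066],loss="soft_l1",f_scale=.002).x
    print("outer",f,st[k])
    # ring inner hole
    y,x=np.nonzero(org)
    for z in(.045,.055,.065,.075):
        Q=np.array([topix2world(s,p,z)[:2] for p in zip(x,y)]); m=Q.mean(0); u=np.linalg.svd(Q-m)[2][0]
        # far end
        pr=(Q-m)@u; print(z,m,np.degrees(np.arctan2(u[1],u[0])),pr.min(),pr.max(),m+u*pr.min(),m+u*pr.max())
    cr=s["image"][150:260,345:450] if c=="top" else s["image"][220:330,340:455]
    cv2.imwrite(f"pics/{c}_crop.png",cv2.cvtColor(cv2.resize(cr,None,fx=5,fy=5,interpolation=cv2.INTER_CUBIC),cv2.COLOR_RGB2BGR))
    R,t=ray(s,0); print("cam",-R.T@t)
    print("shelf edge", topix2world(s,(350,78),.3))
E
```

```text
top green 18 398.0 168.5 [ 0.60074739 -0.32747393  0.08      ]
outer [ 0.5488688  -0.33000152  0.08638954] [ 350  155   95  100 5077]
0.045 [ 0.54569508 -0.31507557] -70.91720372785281 -0.027373342401022304 0.026589731656442944 [ 0.5367458  -0.28920647] [ 0.55438818 -0.34020412]
0.055 [ 0.54305267 -0.31372201] -70.9172037278528 -0.0270545601027795 0.026280075070012166 [ 0.53420761 -0.28815417] [ 0.55164452 -0.33855792]
0.065 [ 0.54041025 -0.31236844] -70.91720372785281 -0.02673577780453663 0.02597041848358141 [ 0.53166941 -0.28710187] [ 0.54890087 -0.33691171]
0.075 [ 0.53776783 -0.31101488] -70.91720372785281 -0.026416995506293787 0.025660761897150632 [ 0.52913121 -0.28604958] [ 0.54615721 -0.33526551]
cam [ 0.31879474 -0.19884728  0.90368452]
shelf edge [ 0.6462908  -0.23387828  0.3       ]
scene green 0 nan nan [nan nan nan]
outer [ 0.53811174 -0.32556625  0.05969311] [ 350  225   85   54 1449]
0.045 [ 0.56515485 -0.30170558] -68.12685352330224 -0.032224923838885124 0.020879867029636727 [ 0.55314937 -0.2718005 ] [ 0.57293371 -0.32108233]
0.055 [ 0.55468309 -0.30797572] -68.1268535233022 -0.031778829650231474 0.020590824070579477 [ 0.54284379 -0.27848462] [ 0.56235426 -0.32708423]
0.065 [ 0.54421132 -0.31424585] -68.12685352330224 -0.031332735461577665 0.020301781111522196 [ 0.53253822 -0.28516873] [ 0.55177481 -0.33308613]
0.075 [ 0.53373955 -0.32051599] -68.12685352330223 -0.030886641272923756 0.020012738152465123 [ 0.52223265 -0.29185284] [ 0.54119536 -0.33908803]
cam [-0.19130398 -0.75464711  0.76737937]
shelf edge [ 0.70574936 -0.09210133  0.3       ]<stdin>:12: RuntimeWarning: Mean of empty slice.
  ret = ret.dtype.type(ret / rcount)
```

View pics/top_crop.png

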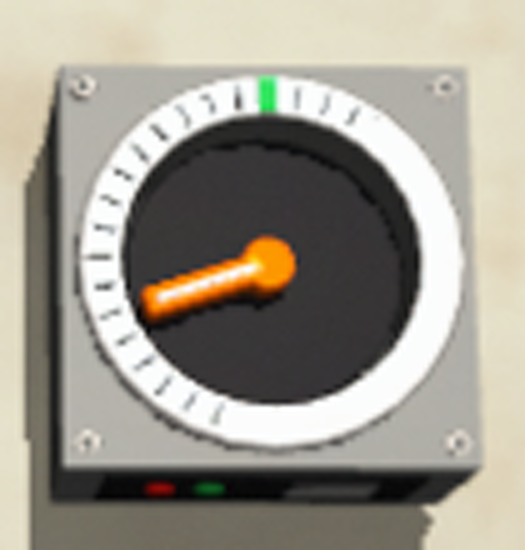

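View pics/scene_crop.png

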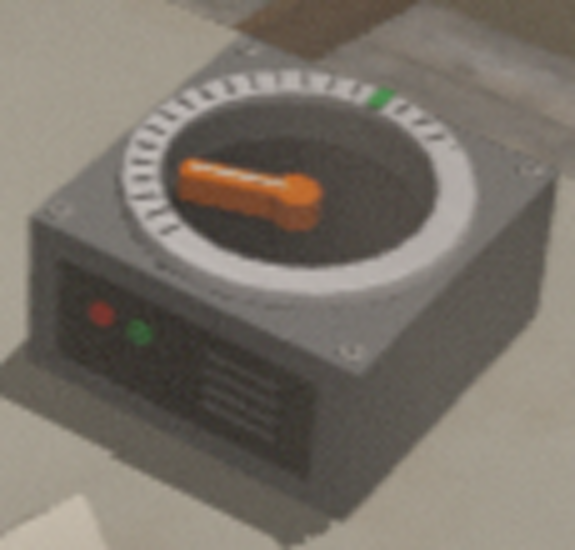

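```bash
python3 - <<'E'
from h import *
import scipy.optimize as so
def world2pix(s,p):
    return cv2.projectPoints(np.array([p],float),np.array(s["rvec"],float),np.array(s["tvec"],float),np.array([[s["fx"],0,s["cx"]],[0,s["fy"],s["cy"]],[0,0,1.]]),None)[0].ravel()
for c,th in(("top",190),("scene",125)):
    s=snapshot(c); im=s["image"].astype(int)
    r,g,b=im[...,0],im[...,1],im[...,2]
    gm=(g-np.maximum(r,b)>35)
    roi=np.zeros(gm.shape,bool)
    if c=="top": roi[160:245,357:443]=1
    else: roi[230:282,362:438]=1
    w=((im.min(2)>th)|gm)&roi
    n,l,st,ce=cv2.connectedComponentsWithStats(w.astype(np.uint8)); k=1+np.argmax(st[1:,4]); w=l==k
    print(c,st[k])
    cv2.imwrite(f"pics/m_{c}.png",cv2.resize(w.astype(np.uint8)*255,None,fx=1,fy=1))
    cs,h=cv2.findContours(w.astype(np.uint8),cv2.RETR_CCOMP,1)
    for i in np.argsort([-len(q) for q in cs])[:2]:
        P=np.array([topix2world(s,p[0],.08)[:2] for p in cs[i]])
        f=so.least_squares(lambda q:np.hypot(P[:,0]-q[0],P[:,1]-q[1])-q[2],[.54,-.33,.06],loss="soft_l1",f_scale=.002).x
        print("fit",f,h[0][i][3])
    y,x=np.nonzero(gm&roi); print("green",len(x),x.mean(),y.mean(),topix2world(s,(x.mean(),y.mean()),.08))
E
```

```text
top [ 361  165   77   74 1557]
fit [ 0.54377615 -0.32811351  0.06281407] -1
fit [ 0.54378793 -0.32772115  0.05137479] 0
green 28 398.2857142857143 168.64285714285714 [ 0.60049962 -0.3279527   0.08      ]
scene [ 362  230   74   50 1177]
fit [ 0.53945371 -0.32951106  0.06464434] -1
fit [ 0.54028512 -0.3311306   0.0515371 ] 0
green 10 415.5 239.0 [ 0.59854118 -0.32919632  0.08      ]
```

```bash
python3 -m inch '[{"dx":361,"dy":382,"dz":-44,"fingers":0},{"dx":361,"dy":382,"dz":-44,"fingers":0},{"dx":361,"dy":382,"dz":-44,"fingers":0},{"dx":361,"dy":382,"dz":-44,"fingers":0},{"dx":361,"dy":382,"dz":-44,"fingers":0},{"dx":361,"dy":382,"dz":-44,"fingers":0},{"dx":361,"dy":382,"dz":-44,"fingers":0},{"dx":361,"dy":382,"dz":-44,"fingers":0}]'
cat >> h.py <<'E'
from scipy.spatial.transform import Rotation as Ro
def state():
    o=get_obs(); print("t",round(o["clock"],2),"p",np.round(o["tool_pos"]*1000,1),"rpy",np.round(o["orientation"],2),"F",np.round(o["force"],1),"op",round(o["opening"],4),"q",np.round(o["joint_pos"],0)); return o
def togo(p,yaw,o=None):
    o=o or get_obs(); R=Ro.from_euler("xyz",o["orientation"],degrees=True); T=Ro.from_euler("xyz",[180,0,yaw],degrees=True)
    print("shift mm",np.round(R.inv().apply(np.array(p)-o["tool_pos"])*1000,1),"turn",np.round((R.inv()*T).as_rotvec(degrees=True),1))
E
python3 -c "
from h import *
o=state(); togo([.518,-.331,.13],5,o)"
```

```text
t 1.25 p [159.  656.  226.5] rpy [180.     0.   -13.63] F [ 0.5 -0.   0.3] op 0.0875 q [ 93.  21.   1.  -0. -70. -17.]
shift mm [581.4 874.6  96.6] turn [  0.    0.  -18.6]$[0]: bad value
```

```bash
python3 -m inch '[{"ax":0,"ay":0,"az":0,"dx":40,"dy":43,"dz":-5,"fingers":0},{"ax":0,"ay":0,"az":0,"dx":80,"dy":86,"dz":-10,"fingers":0},{"ax":0,"ay":0,"az":0,"dx":120,"dy":129,"dz":-15,"fingers":0},{"ax":0,"ay":0,"az":0,"dx":160,"dy":172,"dz":-20,"fingers":0},{"ax":0,"ay":0,"az":0,"dx":200,"dy":215,"dz":-25,"fingers":0},{"ax":0,"ay":0,"az":0,"dx":240,"dy":258,"dz":-30,"fingers":0},{"ax":0,"ay":0,"az":0,"dx":280,"dy":301,"dz":-35,"fingers":0},{"ax":0,"ay":0,"az":0,"dx":320,"dy":340,"dz":-40,"fingers":0}]'
python3 -c "
from h import *
o=state(); togo([.518,-.331,.13],5,o)"
```

```text
clock: 2.25
tool_pos: [0.3904, 0.2484, 0.2673]
orientation: [-179.9, -0.0, -13.6]
force: [0.4, 0.3, 0.1]
opening: 0.0132
t 2.25 p [390.4 248.4 267.3] rpy [-1.7993e+02 -3.0000e-02 -1.3600e+01] F [0.4 0.3 0.1] op 0.0132 q [ 57.  -2. -21.   0. -70.  19.]
shift mm [260.1 533.4 136.7] turn [ -0.1  -0.  -18.6]
```

```bash
python3 -m inch '[{"ax":0,"ay":0,"az":0,"dx":28,"dy":55,"dz":0,"fingers":0},{"ax":0,"ay":0,"az":-3,"dx":56,"dy":110,"dz":0,"fingers":0},{"ax":0,"ay":0,"az":-6,"dx":84,"dy":165,"dz":0,"fingers":0},{"ax":0,"ay":0,"az":-9,"dx":112,"dy":220,"dz":0,"fingers":0},{"ax":0,"ay":0,"az":-12,"dx":138,"dy":275,"dz":0,"fingers":0},{"ax":0,"ay":0,"az":-15,"dx":164,"dy":330,"dz":0,"fingers":0},{"ax":0,"ay":0,"az":-18,"dx":190,"dy":385,"dz":5,"fingers":0},{"ax":0,"ay":0,"az":-18,"dx":215,"dy":440,"dz":20,"fingers":0}]'
python3 -c "
from h import *
o=state(); togo([.518,-.331,.11],5,o)"
```

```text
clock: 3.25
tool_pos: [0.496, -0.2304, 0.2474]
orientation: [180.0, -0.2, 4.4]
force: [1.3, 0.9, 0.5]
opening: 0.0006
t 3.25 p [ 496.  -230.4  247.4] rpy [ 1.7996e+02 -1.5000e-01  4.4200e+00] F [1.3 0.9 0.5] op 0.0006 q [ -4.   8. -14.   0. -68.  99.]
shift mm [ 13.8 101.9 137.5] turn [ 0.  -0.2 -0.6]
```

```bash
python3 -m inch '[{"ax":0,"ay":0,"az":0,"dx":7,"dy":50,"dz":25,"fingers":0},{"ax":0,"ay":0,"az":0,"dx":14,"dy":102,"dz":60,"fingers":0},{"ax":0,"ay":0,"az":0,"dx":14,"dy":102,"dz":105,"fingers":0},{"ax":0,"ay":0,"az":0,"dx":14,"dy":102,"dz":137,"fingers":0},{"ax":0,"ay":0,"az":0,"dx":14,"dy":102,"dz":137,"fingers":0}]'
python3 - <<'E'
from h import *
o=state(); togo([.518,-.331,.06],5,o)
for c in["top","scene","wrist"]: save(snapshot(c),c+"1.png")
E
```

```text
clock: 3.88
tool_pos: [0.5151, -0.3284, 0.107]
orientation: [-179.9, 0.3, 4.3]
force: [0.7, -0.3, 1.4]
opening: 0.0004
t 3.88 p [ 515.1 -328.4  107. ] rpy [-179.88    0.29    4.34] F [ 0.7 -0.3  1.4] op 0.0004 q [-14.  20. -16.  -0. -54. 109.]
shift mm [ 2.9  2.9 47. ] turn [-0.1  0.3 -0.7]
```

View pics/scene1.png

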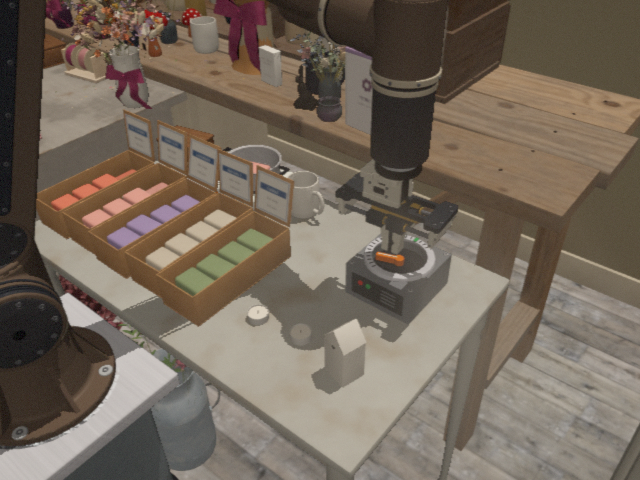

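View pics/wrist1.png

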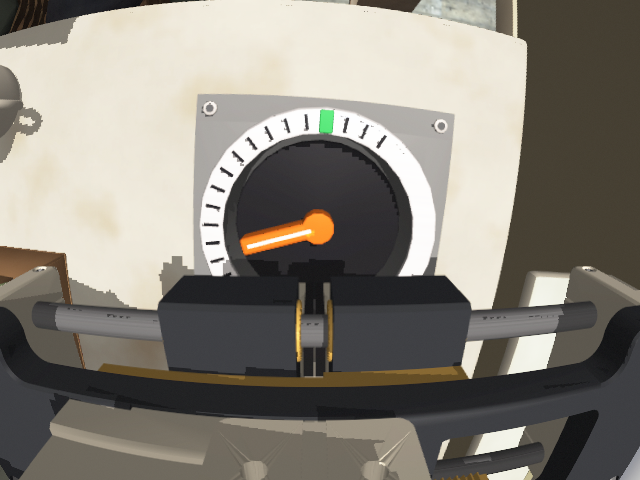

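View pics/top1.png

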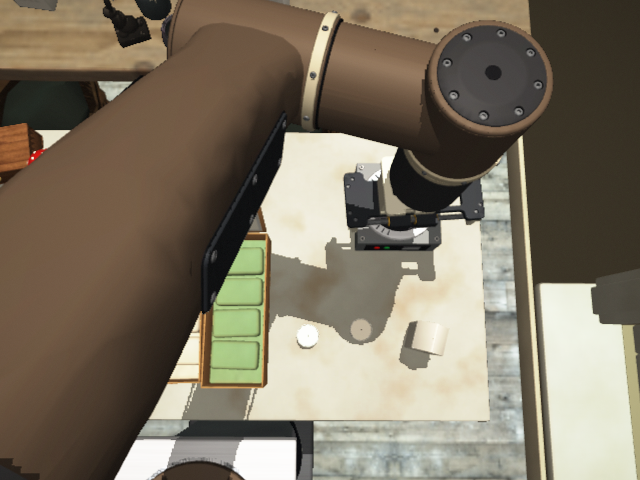

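```bash
cat >> h.py <<'E'
import scipy.optimize as so
def wristlook(name=None,s=None):
    s=s or snapshot("wrist")
    if name: save(s,name)
    im=s["image"].astype(int); r,g,b=im[...,0],im[...,1],im[...,2]
    gm=((g-np.maximum(r,b))>60); gm[300:]=0; gm[:60]=0
    og=((r-b)>120)&((r-g)>60)&(r>150); og[330:]=0
    n,l,st,ce=cv2.connectedComponentsWithStats(og.astype(np.uint8)); og=l==1+np.argmax(st[1:,4])
    out={}
    y,x=np.nonzero(gm); G=topix2world(s,(x.mean(),y.mean()),.08,True); out["G"]=G
    y,x=np.nonzero(og)
    Q=np.array([topix2world(s,p,.065,True)[:2] for p in zip(x,y)])
    m=Q.mean(0); u=np.linalg.svd(Q-m)[2][0]
    out["fin_c"]=m; out["fin_dir"]=np.degrees(np.arctan2(u[1],u[0])); out["n"]=len(x)
    w=(im.min(2)>215).astype(np.uint8); w[:100]=0; w[275:]=0; w[:,:195]=0; w[:,440:]=0
    return s,out,w
E
python3 - <<'E'
from h import *
s,o,w=wristlook("w2.png"); print(o)
cs,_=cv2.findContours(w,0,1); c=np.vstack([q for q in cs if len(q)>60])[:,0]
P=np.array([topix2world(s,p,.08,True)[:2] for p in c])
r=np.hypot(P[:,0]-.542,P[:,1]+.329)
for lo,hi,R0 in((.06,.072,.066),(.044,.056,.05)):
    A=P[(r>lo)&(r<hi)]; f=so.least_squares(lambda q:np.hypot(A[:,0]-q[0],A[:,1]-q[1])-q[2],[.54,-.33,R0],loss="soft_l1",f_scale=.001).x; print(len(A),f)
for n in("well_mouth","green_mark"):
    for q in landmark_of(n,"wrist")[:1]: print(n,q["score"],topix2world(s,q["position"],.08,True))
E
```

```text
{'G': array([ 0.59938435, -0.32948796,  0.08      ]), 'fin_c': array([ 0.53674103, -0.31620324]), 'fin_dir': np.float64(-71.90861542898311), 'n': 1734}
494 [ 0.54294815 -0.32979152  0.06296747]
375 [ 0.54223164 -0.32973936  0.05118594]
well_mouth 0.84 [ 0.54390098 -0.3286868   0.08      ]
green_mark 0.79 [ 0.59979983 -0.33033     0.08      ]
```

```bash
python3 - <<'E'
from h import *
o=state(); togo([.5186,-.3316,.067],5,o)
E
```

```text
t 4.17 p [ 518.  -328.8  111.4] rpy [ 1.7993e+02 -1.6000e-01  4.4000e+00] F [-0.3  0.4 -0.5] op 0.0004 q [-14.  20. -16.   0. -54. 109.]
shift mm [ 0.3  2.8 44.4] turn [ 0.1 -0.2 -0.6]
```

```bash
python3 -m inch '[{"ax":0,"ay":0,"az":0,"dx":0,"dy":3,"dz":15,"fingers":0},{"ax":0,"ay":0,"az":0,"dx":0,"dy":3,"dz":30,"fingers":0},{"ax":0,"ay":0,"az":0,"dx":0,"dy":3,"dz":40,"fingers":0},{"ax":0,"ay":0,"az":0,"dx":0,"dy":3,"dz":44,"fingers":0},{"ax":0,"ay":0,"az":0,"dx":0,"dy":3,"dz":44,"fingers":0}]'; python3 -m inch '[{"ax":0,"ay":0,"az":0,"dx":0,"dy":0,"dz":2,"fingers":0},{"ax":0,"ay":0,"az":0,"dx":0,"dy":0,"dz":4,"fingers":0},{"ax":0,"ay":0,"az":0,"dx":0,"dy":0,"dz":4,"fingers":0}]'
```

```text
clock: 4.8
tool_pos: [0.517, -0.3317, 0.0651]
orientation: [-180.0, 0.0, 4.4]
force: [0.1, 0.6, -0.5]
opening: 0.0005
clock: 5.18
tool_pos: [0.5172, -0.3317, 0.0616]
orientation: [180.0, -0.0, 4.4]
force: [-0.9, 0.3, 1.0]
opening: 0.0003
```

```bash
for i in 1; do :; done; python3 -m inch '[{"ax":0,"ay":0,"az":0,"dx":0,"dy":0,"dz":2,"fingers":0},{"ax":0,"ay":0,"az":0,"dx":0,"dy":0,"dz":3,"fingers":0},{"ax":0,"ay":0,"az":0,"dx":0,"dy":0,"dz":3,"fingers":0}]'; python3 -m inch '[{"ax":0,"ay":0,"az":0,"dx":0,"dy":0,"dz":2,"fingers":0},{"ax":0,"ay":0,"az":0,"dx":0,"dy":0,"dz":2,"fingers":0}]';
```

```text
clock: 5.55
tool_pos: [0.5173, -0.3319, 0.0593]
orientation: [180.0, -0.0, 4.4]
force: [-1.7, 1.2, 6.8]
opening: 0.0003
clock: 5.8
tool_pos: [0.5173, -0.332, 0.0575]
orientation: [180.0, -0.0, 4.4]
force: [-2.9, 1.9, 7.9]
opening: 0.0005
```

```bash
python3 -m inch '[{"ax":0,"ay":0,"az":0,"dx":0,"dy":0,"dz":1.5,"fingers":0},{"ax":0,"ay":0,"az":0,"dx":0,"dy":0,"dz":3,"fingers":0},{"ax":0,"ay":0,"az":0,"dx":0,"dy":0,"dz":3,"fingers":0}]'
```

```text
clock: 6.18
tool_pos: [0.5173, -0.332, 0.0548]
orientation: [180.0, -0.0, 4.4]
force: [-3.2, 2.0, 10.8]
opening: 0.0006
```

```bash
cat > arc.py <<'E'
from h import *
import sys
o=state(); R=Ro.from_euler("xyz",o["orientation"],degrees=True)
c=R.inv().apply(np.array([.5425,-.3295,o["tool_pos"][2]])-o["tool_pos"])*1000; print(c)
for a in [float(x) for x in sys.argv[1:]]:
    print(a,np.round(c-Ro.from_rotvec([0,0,a],degrees=True).apply(c),1))
E
python3 arc.py 8 16 24 32 40 48 54; python3 -c "
from h import *
print(wristlook('w3.png')[1])"
```

```text
t 6.17 p [ 517.3 -332.    54.8] rpy [ 1.7996e+02 -2.0000e-02  4.4000e+00] F [-3.2  2.  10.8] op 0.0006 q [-14.  24. -19.   0. -47. 109.]
[ 2.53389830e+01 -5.66995151e-01  1.04698381e-02]
8.0 [ 0.2 -3.5  0. ]
16.0 [ 0.8 -7.  -0. ]
24.0 [  2.  -10.4  -0. ]
32.0 [  3.5 -13.5   0. ]
40.0 [  5.6 -16.4   0. ]
48.0 [  8. -19.   0.]
54.0 [ 10.  -20.7   0. ]
{'G': array([ 0.59931922, -0.329516  ,  0.08      ]), 'fin_c': array([ 0.54092654, -0.32325539]), 'fin_dir': np.float64(-76.76595122950685), 'n': 1741}
```

View pics/w3.png

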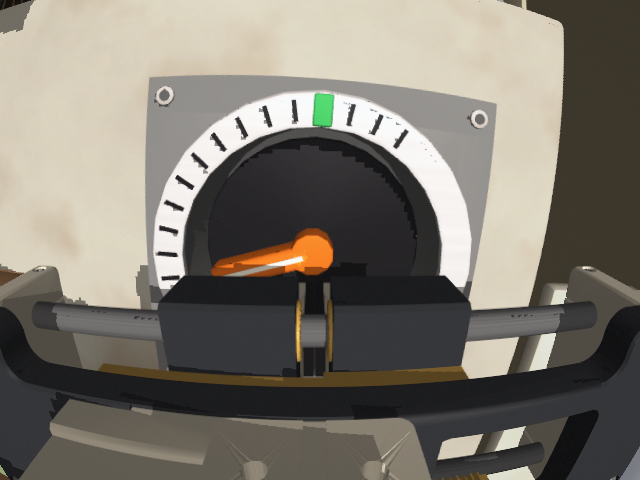

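```bash
python3 -m inch '[{"ax":0,"ay":0,"az":8,"dx":0.2,"dy":-3.5,"dz":0,"fingers":0},{"ax":0,"ay":0,"az":16,"dx":0.8,"dy":-7,"dz":0,"fingers":0},{"ax":0,"ay":0,"az":24,"dx":2,"dy":-10.4,"dz":0,"fingers":0},{"ax":0,"ay":0,"az":32,"dx":3.5,"dy":-13.5,"dz":0,"fingers":0},{"ax":0,"ay":0,"az":40,"dx":5.6,"dy":-16.4,"dz":0,"fingers":0},{"ax":0,"ay":0,"az":40,"dx":5.6,"dy":-16.4,"dz":0,"fingers":0}]'
python3 arc.py 8 16 24 32 40 48; python3 -c "
from h import *
print(wristlook('w4.png')[1])"
```

```text
clock: 6.98
tool_pos: [0.5217, -0.3151, 0.0549]
orientation: [180.0, -0.0, -35.7]
force: [-4.0, 1.6, 10.4]
opening: 0.0004
t 6.97 p [ 521.7 -315.1   54.9] rpy [ 1.7999e+02 -5.0000e-02 -3.5710e+01] F [-4.   1.6 10.4] op 0.0004 q [-13.  24. -20.   0. -47.  67.]
[ 2.53173085e+01 -4.81634236e-01  2.17556841e-02]
8.0 [ 0.2 -3.5  0. ]
16.0 [ 0.8 -7.  -0. ]
24.0 [  2.  -10.3  -0. ]
32.0 [  3.6 -13.5   0. ]
40.0 [  5.6 -16.4   0. ]
48.0 [  8. -19.   0.]
{'G': array([ 0.59943884, -0.32935606,  0.08      ]), 'fin_c': array([ 0.54616987, -0.32141595]), 'fin_dir': np.float64(65.4812057713909), 'n': 1928}
```

View pics/w4.png

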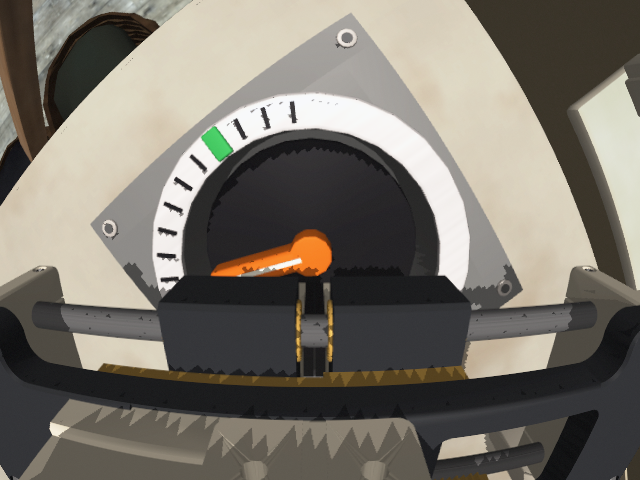

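```bash
python3 -m inch '[{"ax":0,"ay":0,"az":8,"dx":0.2,"dy":-3.5,"dz":0,"fingers":0},{"ax":0,"ay":0,"az":16,"dx":0.8,"dy":-7,"dz":0,"fingers":0},{"ax":0,"ay":0,"az":24,"dx":2,"dy":-10.3,"dz":0,"fingers":0},{"ax":0,"ay":0,"az":32,"dx":3.6,"dy":-13.5,"dz":0,"fingers":0},{"ax":0,"ay":0,"az":40,"dx":5.6,"dy":-16.4,"dz":0,"fingers":0},{"ax":0,"ay":0,"az":40,"dx":5.6,"dy":-16.4,"dz":0,"fingers":0}]'
python3 arc.py 8 16 24 28 32; python3 -c "
from h import *
print(wristlook('w5.png')[1]); save(snapshot('scene'),'s5.png')"
```

```text
clock: 7.78
tool_pos: [0.5359, -0.3046, 0.0547]
orientation: [-180.0, -0.0, -75.7]
force: [-2.8, 3.2, 11.2]
opening: 0.0006
t 7.78 p [ 535.9 -304.6   54.7] rpy [-1.7997e+02 -1.0000e-02 -7.5710e+01] F [-2.8  3.2 11.2] op 0.0006 q [-11.  24. -19.  -0. -47.  26.]
[ 2.57932278e+01 -2.16498525e-01  6.39353940e-03]
8.0 [ 0.2 -3.6  0. ]
16.0 [ 0.9 -7.1 -0. ]
24.0 [  2.1 -10.5  -0. ]
28.0 [  2.9 -12.1   0. ]
32.0 [  3.8 -13.7   0. ]
{'G': array([ 0.59949503, -0.32925936,  0.08      ]), 'fin_c': array([ 0.54358017, -0.33317665]), 'fin_dir': np.float64(-163.45125384420442), 'n': 568}
```

View pics/w5.png

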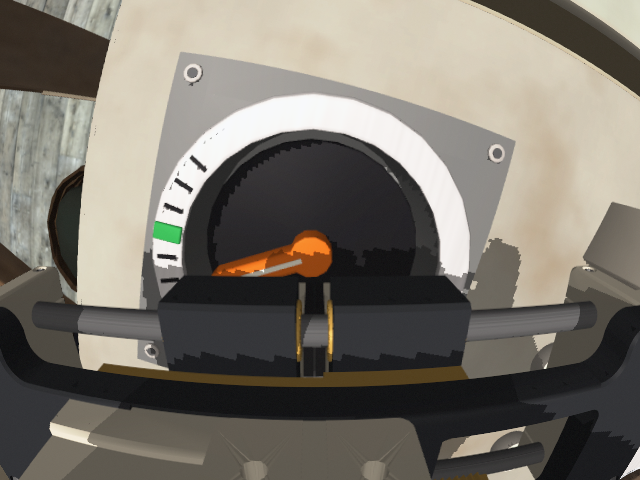

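```bash
python3 - <<'E'
import cv2,numpy as np
a=[cv2.imread(f"pics/w{i}.png")[225:285,200:340] for i in(3,4,5)]
cv2.imwrite("pics/cmp.png",cv2.resize(np.vstack(a),None,fx=3,fy=3,interpolation=cv2.INTER_CUBIC))
E
```

```text
(no output)
```

View pics/cmp.png

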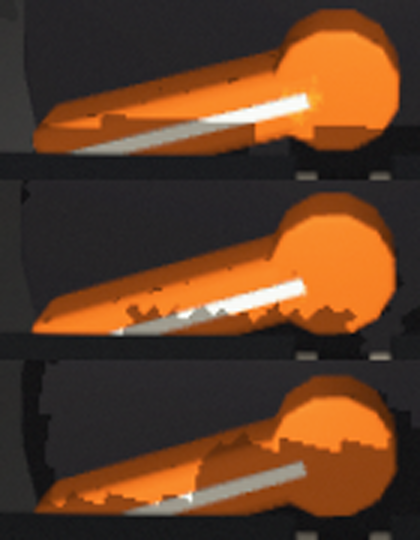

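```bash
python3 -m inch '[{"ax":0,"ay":0,"az":8,"dx":0.2,"dy":-3.6,"dz":0,"fingers":0},{"ax":0,"ay":0,"az":16,"dx":0.9,"dy":-7.1,"dz":0,"fingers":0},{"ax":0,"ay":0,"az":24,"dx":2.1,"dy":-10.5,"dz":0,"fingers":0},{"ax":0,"ay":0,"az":32,"dx":3.8,"dy":-13.7,"dz":0,"fingers":0},{"ax":0,"ay":0,"az":32,"dx":3.8,"dy":-13.7,"dz":0,"fingers":0}]'
python3 -c "
from h import *
s=wristlook('w6.png')[0]; save(snapshot('scene'),'s6.png')
import pickle; pickle.dump(dict(s),open('w6.pkl','wb'))
im=np.vstack([cv2.imread('pics/w6.png')[200:300,160:360],cv2.imread('pics/s6.png')[210:310,330:530]])
cv2.imwrite('pics/c6.png',cv2.resize(im,None,fx=3,fy=3,interpolation=cv2.INTER_CUBIC))
"
```

```text
clock: 8.5
tool_pos: [0.5508, -0.3048, 0.0549]
orientation: [-179.9, 0.0, -107.7]
force: [-1.2, 4.7, 10.0]
opening: 0.0002h.py:29: RuntimeWarning: Mean of empty slice.
  y,x=np.nonzero(gm); G=topix2world(s,(x.mean(),y.mean()),.08,True); out["G"]=G
  ret = ret.dtype.type(ret / rcount)
```

View pics/c6.png

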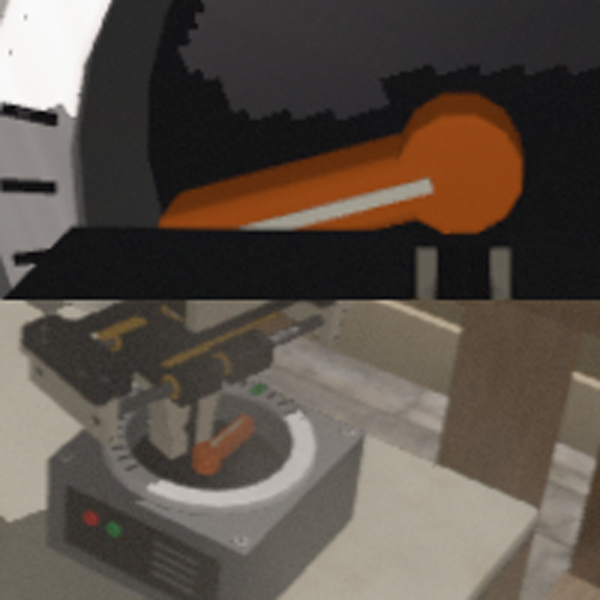

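```bash
python3 -c "
from h import *
import pickle
s=pickle.load(open('w6.pkl','rb'))
def ang(a,b,z):
    A=topix2world(s,a,z,True);B=topix2world(s,b,z,True); d=B-A; return A,B,np.degrees(np.arctan2(d[1],d[0]))
for z in(.062,.0685,.072): print(ang((304,261.7),(241.7,276),z))
sc=snapshot('scene'); 
P=lambda x,y:(330+x/3,210+(y-300)/3)
for z in(.06,.0685): 
  A=topix2world(sc,P(208,452),z);B=topix2world(sc,P(250,420),z);print(A,B,np.degrees(np.arctan2(*(B-A)[1::-1])))
"
```

```text
(array([ 0.54694814, -0.32746107,  0.062     ]), array([ 0.57511739, -0.32940354,  0.062     ]), np.float64(-3.9446988273503116))
(array([ 0.54612174, -0.32942457,  0.0685    ]), array([ 0.57307856, -0.33128343,  0.0685    ]), np.float64(-3.9446988273503245))
(array([ 0.54567675, -0.33048184,  0.072     ]), array([ 0.57198073, -0.33229569,  0.072     ]), np.float64(-3.9446988273503307))
[ 0.54760558 -0.327864    0.06      ] [ 0.59012876 -0.33154567  0.06      ] -4.948351685541444
[ 0.5387267 -0.3329923  0.0685   ] [ 0.58073892 -0.33662973  0.0685    ] -4.948351685541386
```

```bash
python3 arc.py -2.5; python3 -m inch '[{"ax":0,"ay":0,"az":-2.5,"dx":0,"dy":1.1,"dz":0,"fingers":0},{"ax":0,"ay":0,"az":-2.5,"dx":0,"dy":1.1,"dz":0,"fingers":0}]'
python3 -c "
from h import *
s=wristlook('w7.png')[0]; save(snapshot('scene'),'s7.png')
import pickle; pickle.dump(dict(s),open('w7.pkl','wb'))
im=np.vstack([cv2.imread('pics/w7.png')[200:300,160:360],cv2.imread('pics/s7.png')[210:310,330:530]])
cv2.imwrite('pics/c7.png',cv2.resize(im,None,fx=3,fy=3,interpolation=cv2.INTER_CUBIC))
" 2>/dev/null
```

```text
t 8.65 p [ 550.8 -304.8   55. ] rpy [-1.7988e+02  2.0000e-02 -1.0759e+02] F [-1.   5.  10.4] op 0.0005 q [-11.  25. -17.  -0. -48.  -6.]
[ 2.60706672e+01  4.70217074e-01 -1.11624885e-02]
-2.5 [0.  1.1 0. ]
clock: 8.9
tool_pos: [0.5506, -0.3049, 0.0554]
orientation: [-179.8, -0.0, -105.0]
force: [-0.2, 3.0, 9.2]
opening: 0.0003
```

View pics/c7.png

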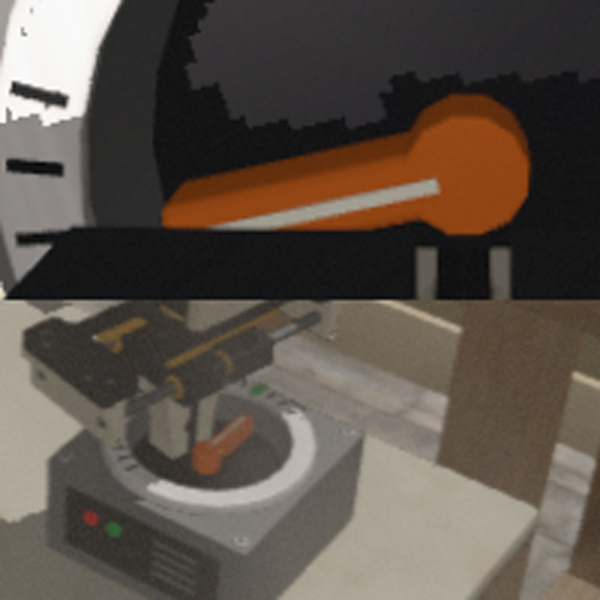

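```bash
python3 -m inch '[{"ax":0,"ay":0,"az":0,"dx":0,"dy":1,"dz":0.5,"fingers":0},{"ax":0,"ay":0,"az":0,"dx":0,"dy":1.5,"dz":0.5,"fingers":0}]'
python3 -c "
from h import *
s=wristlook('w8.png')[0]; save(snapshot('scene'),'s8.png')
import pickle; pickle.dump(dict(s),open('w8.pkl','wb'))
im=np.vstack([cv2.imread('pics/w8.png')[200:300,160:360],cv2.imread('pics/s8.png')[210:310,330:530]])
cv2.imwrite('pics/c8.png',cv2.resize(im,None,fx=3,fy=3,interpolation=cv2.INTER_CUBIC))
" 2>/dev/null
```

```text
clock: 9.25
tool_pos: [0.5502, -0.3048, 0.0553]
orientation: [-179.7, -0.0, -105.1]
force: [2.5, 1.8, 9.8]
opening: 0.0001
```

View pics/c8.png

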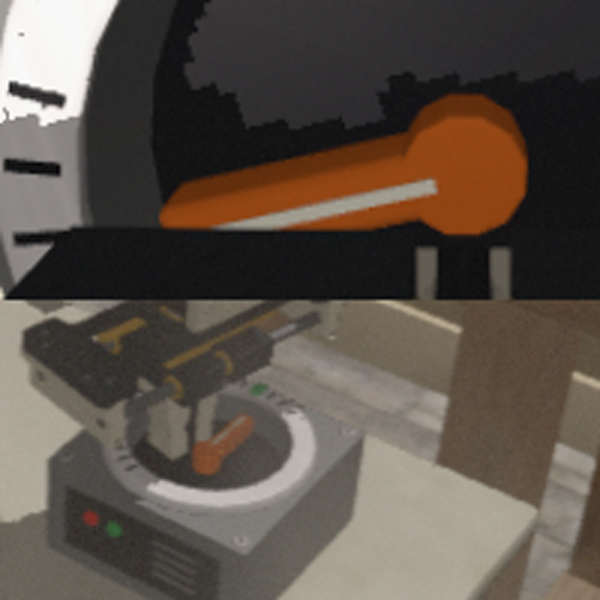

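```bash
python3 -m inch '[{"ax":0,"ay":0,"az":0,"dx":0,"dy":0,"dz":0.7,"fingers":0},{"ax":0,"ay":0,"az":0,"dx":0,"dy":1,"dz":0.7,"fingers":0},{"ax":0,"ay":0,"az":0,"dx":0,"dy":1,"dz":0.7,"fingers":0}]'
python3 -c "
from h import *
s=wristlook('w9.png')[0]; save(snapshot('scene'),'s9.png')
import pickle; pickle.dump(dict(s),open('w9.pkl','wb'))
im=np.vstack([cv2.imread('pics/w9.png')[200:300,160:360],cv2.imread('pics/s9.png')[210:310,330:530]])
cv2.imwrite('pics/c9.png',cv2.resize(im,None,fx=3,fy=3,interpolation=cv2.INTER_CUBIC))
" 2>/dev/null
```

```text
clock: 9.72
tool_pos: [0.5498, -0.3048, 0.0549]
orientation: [-179.6, -0.0, -105.0]
force: [3.5, 2.6, 9.3]
opening: 0.0006
```

View pics/c9.png

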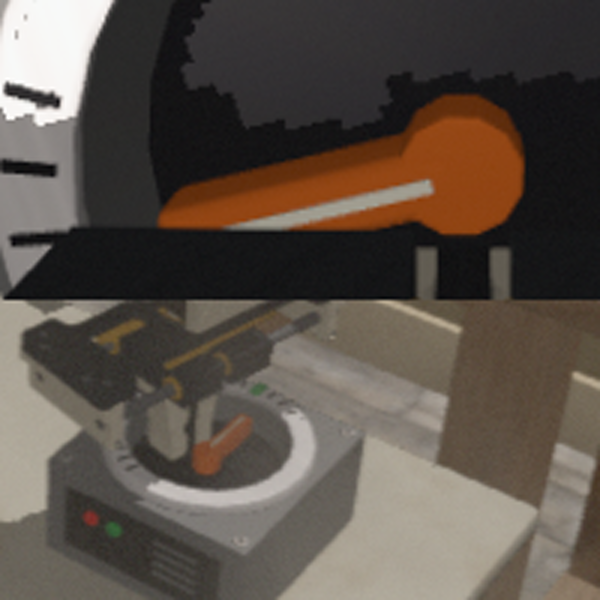

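```bash
python3 -m inch '[{"ax":0,"ay":0,"az":0,"dx":0,"dy":0,"dz":-3,"fingers":0},{"ax":0,"ay":0,"az":0,"dx":0,"dy":0,"dz":-6,"fingers":0},{"ax":0,"ay":0,"az":0,"dx":0,"dy":0,"dz":-10,"fingers":0},{"ax":0,"ay":0,"az":0,"dx":0,"dy":0,"dz":-25,"fingers":0},{"ax":0,"ay":0,"az":0,"dx":0,"dy":0,"dz":-60,"fingers":0},{"ax":0,"ay":0,"az":0,"dx":0,"dy":0,"dz":-100,"fingers":0},{"ax":0,"ay":0,"az":0,"dx":-50,"dy":0,"dz":-120,"fingers":0},{"ax":0,"ay":0,"az":0,"dx":-50,"dy":0,"dz":-120,"fingers":0}]'
python3 -c "
from h import *
s=wristlook('w10.png')[0]; save(snapshot('scene'),'s10.png')
state()
import pickle; pickle.dump(dict(s),open('w10.pkl','wb'))
" 2>/dev/null
```

```text
clock: 10.82
tool_pos: [0.561, -0.2542, 0.1754]
orientation: [-179.8, 0.0, -105.0]
force: [-0.1, -0.4, 0.4]
opening: 0.0004
t 10.93 p [ 559.4 -255.4  173.1] rpy [-1.7997e+02  1.0000e-02 -1.0506e+02] F [-0.6 -0.2 -0.1] op 0.0004 q [ -6.  17. -12.  -0. -61.  -9.]
```

View pics/w10.png

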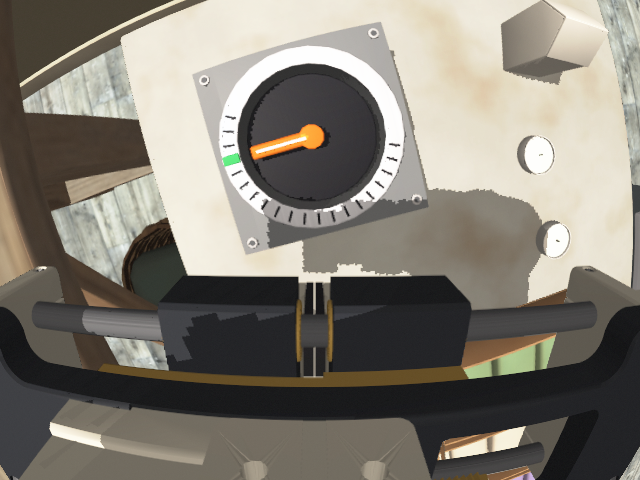

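View pics/s10.png

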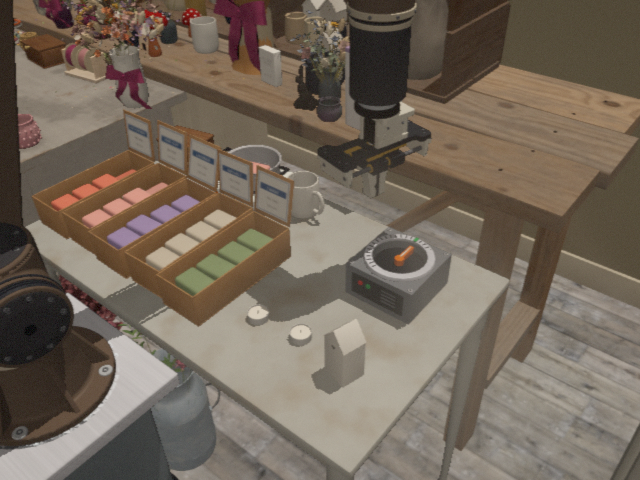

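```bash
python3 -m inch '[{"ax":0,"ay":0,"az":0,"dx":-60,"dy":0,"dz":-20,"fingers":0},{"ax":0,"ay":0,"az":0,"dx":-110,"dy":40,"dz":-40,"fingers":0},{"ax":0,"ay":0,"az":0,"dx":-160,"dy":80,"dz":-50,"fingers":0},{"ax":0,"ay":0,"az":0,"dx":-160,"dy":80,"dz":-50,"fingers":0}]'
python3 - <<'E'
from h import *
s=wristlook()[0] if 0 else snapshot("top"); save(s,"t11.png"); state()
for n in("green_mark","white_mug","tealight_a","little_house"):
    for q in landmark_of(n,"top")[:2]: print(n,round(q["score"],2),np.round(topix2world(s,q["position"],.08 if n[0]=="g" else 0),4))
im=s["image"].astype(int); r,g,b=im[...,0],im[...,1],im[...,2]
og=(r>150)&(r-g>60)&(b<90); og[:,:360]=0; og[:160]=0; og[240:]=0; og[:,440:]=0
y,x=np.nonzero(og); Q=np.array([topix2world(s,p,.074)[:2] for p in zip(x,y)]); m=Q.mean(0); u=np.linalg.svd(Q-m)[2][0]; print(len(x),m,np.degrees(np.arctan2(u[1],u[0])))
cv2.imwrite("pics/c11.png",cv2.cvtColor(cv2.resize(s["image"][150:260,345:450],None,fx=5,fy=5,interpolation=2),4))
E
```

```text
clock: 11.42
tool_pos: [0.5227, -0.0787, 0.2231]
orientation: [-180.0, 0.0, -105.0]
force: [0.4, -1.3, 0.4]
opening: 0.0006
t 11.47 p [523.1 -79.3 222.9] rpy [-1.7998e+02  2.0000e-02 -1.0501e+02] F [-0.5  0.2 -0.8] op 0.0005 q [ 13.   7. -18.  -0. -65. -28.]
green_mark 0.85 [ 0.5993 -0.3276  0.08  ]
tealight_a 0.84 [ 0.3347 -0.2705  0.    ]
tealight_a 0.82 [ 0.3241 -0.1724  0.    ]
little_house 0.65 [ 0.3231 -0.3663  0.    ]
160 [ 0.55600292 -0.32722105] -179.3401863298711
```

View pics/c11.png

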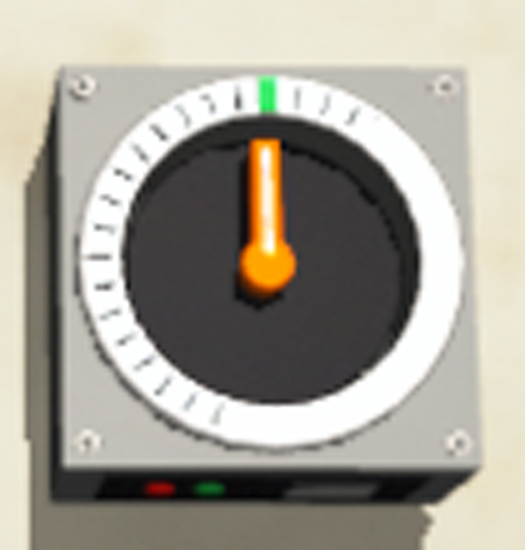

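View pics/t11.png

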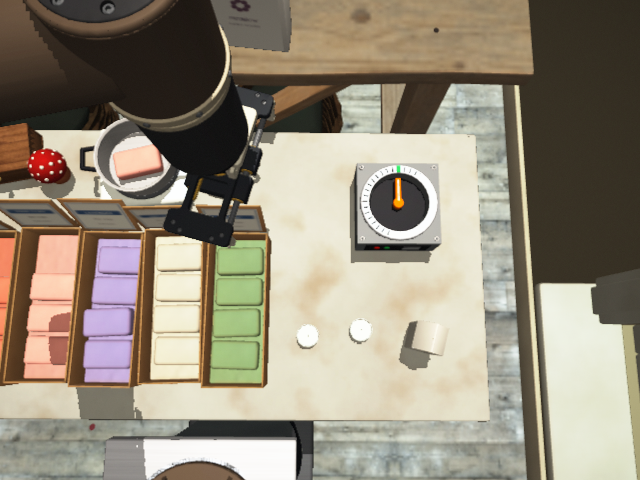

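```bash
python3 -c "
from h import *
o=state(); print(np.abs(o['qvel']).max()); s=snapshot('scene'); save(s,'s12.png')
for q in landmark_of('white_mug','scene')[:1]: print(q['score'],topix2world(s,q['position'],0))
print(close_job())"
```

```text
t 11.68 p [524.  -81.7 221.7] rpy [ 1.7994e+02 -4.0000e-02 -1.0520e+02] F [0.3 0.2 0.2] op 0.0007 q [ 12.   7. -18.   0. -65. -28.]
0.40697975875639114
0.62 [ 0.63584863 -0.04212467  0.        ]
the job is handed in; nothing more can be done
None
```

The thermostat is set: the orange fin points at the green mark and the dial is back up. I handed the job in at about 11.7 s.

- **What I did:** With the fingers closed, I felt the dial face about 20 mm below the ring's top and pressed it in roughly 5 mm. I then turned it clockwise by about 110°, overshot by a few degrees, eased it back and lifted straight out. The highest wrist force I read was about 11 N. Forces were only read at the end of each move.
- **Fin:** In the last top picture it lies within about 1° of the mark's direction. The wrist picture after lift-off agrees. Before release, with the dial pressed, two estimates put it near -4° and -5° before I eased it back. I took about 2° of that as measuring bias, and the dial then clicked in lined up.
- **Bystanders:** The tealights and the house were found within about 4 mm of where they started. The mug was hidden from the top camera at the end. The scene camera puts it within about 3 mm of its start, which is within detector noise.
- **At hand-in:** The arm was clear of everything, with the force on the tool near zero.
- **Refused call:** The first move was refused because its rows left out the turn values. Nothing moved.

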